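Set the code switches of the game console to match its game plate

TASK

Slide the game plate that lies on the console, without lifting it, fully home into the corner so that it is flush against both metal fences. Then set the five little slide switches to match the dots on that plate (a switch in line with a white dot goes on, pushed all the way towards the plate; one in line with a black dot goes off, all the way to the front), and after that press the red start button fully down and let it come up again. Leave the spare plate on its stand and all the other things where they are.

Things in the scene. Friction and masses are not known exactly. Their poses are not given: they have to be found in the camera images.
- console: Fixed table game console, a grey box 290 (x) x 300 (y) x 30 mm high with a flat black deck on top. Origin: centre of its underside, on the table. Its x axis points away from the robot (turned up to 0.3 rad), y to the left, z up. Aluminium fences stand 10 mm above the deck along its far side and on its left.
- home (a point): Where the centre of a plate is when fully home (console frame: x = 83, y = 35, z = 36 mm, half-way up the plate; axes as the console's). The far fence's inner face is 50 mm beyond this point (from y = -113 to +77 mm of it), the left fence's inner face is 65 mm to its left (from x = -83 to +62 mm).
- switch_a: One of five like slide switches in a row along the console's y at x = -85 mm; places y = 83, 59, 35, 11, -13 mm. Which switch stands where varies. Origin: fixed centre of the switch at deck level. A yellow tab, 6 (x) x 8 (y) mm, 2 to 15 mm above the deck, slides along x from -6 mm (off, front) to +6 mm (on, towards the plate) of it; takes about 2 N, stays where left, firm end stops.
- switch_b: Another slide switch like switch_a; origin at the fixed centre of the switch, deck level.
- switch_c: Another slide switch like switch_a; origin at the fixed centre of the switch, deck level.
- switch_d: Another slide switch like switch_a; origin at the fixed centre of the switch, deck level.
- switch_e: Another slide switch like switch_a; origin at the fixed centre of the switch, deck level.
- tab_a (a joint): Tab of switch_a in m: 0 = off (to the front, nearest the robot), 0.012 = on (towards the plate).
- tab_b (a joint): Tab of switch_b in m: 0 = off (to the front, nearest the robot), 0.012 = on (towards the plate).
- tab_c (a joint): Tab of switch_c in m: 0 = off (to the front, nearest the robot), 0.012 = on (towards the plate).
- tab_d (a joint): Tab of switch_d in m: 0 = off (to the front, nearest the robot), 0.012 = on (towards the plate).
- tab_e (a joint): Tab of switch_e in m: 0 = off (to the front, nearest the robot), 0.012 = on (towards the plate).
- plate_blue: The blue game plate, a loose slab 100 (x) x 130 (y) x 12 mm, about 0.2 kg. Origin: centre of its underside; x points away from the robot, y left. Near its front edge (x = -38 mm) are five dots, 24 mm apart; from left (y = +48) to right: white, black, white, white, black. When home, each dot is in line with a switch. One plate (blue or red) lies on the deck, a little off and turned; the other is the spare on the stand.
- plate_red: The red game plate, a loose slab 100 (x) x 130 (y) x 12 mm, about 0.2 kg. Origin: centre of its underside; x points away from the robot, y left. Near its front edge (x = -38 mm) are five dots, 24 mm apart; from left (y = +48) to right: black, white, black, white, white. When home, each dot is in line with a switch. One plate (blue or red) lies on the deck, a little off and turned; the other is the spare on the stand.
- stand: Fixed wooden stand 130 x 165 x 30 mm to the left of the console, with the spare plate on it. Origin: centre of its underside.
- start (a joint): Red start button, travel in m: 0 = up, 0.006 = fully down; a spring, 5 N when fully down, lifts it again.
- start_top (a point): Centre of the top of the red start button (26 mm wide) on the console's deck, at x = -85, y = -100 mm in the console's frame; pressed straight down.
- token: Orange game token, disc 28 mm wide, 9 mm high, on the console's deck outside the left fence. Origin: underside. Stays where it is.
- mug: Blue mug, 76 mm wide, 88 mm high, on the table right of the console. Stays. Origin: underside.
- remote: Black remote control, 160 x 42 x 18 mm, on the table right of the console. Stays. Origin: underside.
- dice_cup: Dark wooden dice cup, 72 mm wide, 85 mm high, at the right of the console. Stays. Origin: underside.
- coasters: Block of coasters, 95 x 95 x 24 mm, on the table left of the console. Stays. Origin: underside.
- tin: Small tin, 54 mm wide, 60 mm high, beyond the console. Stays. Origin: underside.
Things that resemble listed ones, but are neither listed nor needed, are in the scene too. What is meant by the plate_red is not green, and is the smaller of those in its own colour. Of the things shaped like the plate_blue, the blue one is meant.

How it is judged:
By the outcome, as a careful person would: the job done as asked, in the order asked, and still so for the second after the job is handed in, with the robot touching nothing.
It also fails if it takes over 54 s, if anything falls off the work surface, if the arm or the gripper's body presses on something with over 40 N, if the wrist force passes 120 N, or if a joint passes its speed limit or range.

ROBOT

A 7-joint arm with a two-finger parallel gripper is mounted at the origin on the work surface. World frame = base frame: x ahead of the robot, y to its left, z up, the work surface at z = 0. Lengths are in m, angles in rad, forces in N, time in s.
With the tool pointing down it reaches from about 0.425 to 0.875 m from the base axis. Payload 4.7 kg.
Tool frame: the origin (TCP) lies between the finger pads; the fingertips stand 8 mm ahead of it and the grasp point (between the pads) lies 11 mm behind it (r.tcp_to_tips is the distance from the TCP to the fingertips, in m); z points along the fingers, y is the line along which they close (so a half turn about z gives the same grasp; the last joint's range is limited). The gripper opens to 85 mm and grips with 20 to 120 N. Pads are 22 mm wide; open, the fingers measure 114 mm over their backs; the gripper's body (76 mm by 85 mm) begins 54 mm behind the grasp point. The pads swing forward as they close: fully open they stand 13 mm farther back than shut.
Start: joints at [1.177, 0.321, -0.07, 1.45, 0.023, 1.371, -0.057], TCP at [0.258, -0.597, 0.239] pointing down, gripper open.
Joint ranges: [-2.86, 2.86], [-0.3, 2.09], [-1.38, 1.24], [0.06, 2.45], [-1.56, 4.7], [0.09, 2.05], [-2.69, 2.69]. Speed limits (rad/s): [2.57, 2.57, 3.14, 3.14, 3.14, 3.14, 3.14].

INTERFACE

Orientations are given as [roll, pitch, yaw] about the fixed x, y, z axes, in that order (R = Rz(yaw) Ry(pitch) Rx(roll)).
In Python, from bench import r gives the robot as it stands.
- The arm moves only by the tool drive_tool, never from a script. Its argument "commands" is a list of rows, each an object with "dp": the shift along the tool's x, y, z in units of 100 mm (1.0 is 100 mm), a list of three; "dr": the turn, a rotation vector about the tool's x, y, z in units of pi/2 rad (1.0 is pi/2 rad), a list of three; "hand": the gripper command: -1 is shut, 1 is fully open, values between are in proportion. In form: [{"dp": [dx, dy, dz], "dr": [ax, ay, az], "hand": hand}, ...]. A call has 1 to 12 rows; each row is the pose to reach, as a shift and turn from the pose commanded when the call began, along the tool's axes at that moment; what a row does not reach only later rows make up. A row lasts 1/10 s, in which the tool goes at most 50 mm and 8.59 degrees, less where a joint would pass 70% of its speed; a pose out of reach is approached as far as the arm can. A call with a number of a shift or a turn outside -1 to 1 is refused whole. A call with a gripper value outside its range is refused whole. The fingers move at their own pace and stop on an object; the grip force is fixed at half the most. Time passes only in rows, so rows that repeat a pose let the fingers close. It gives the time, the measured TCP pose, the force, the opening and the grip force at its end, in the units of the state.
- r.state(): the state, without advancing time (a new reading comes with each control period).
- r.snapshot(name): name is "scene" or "top" or "wrist"; returns a dict with "frame" (384x512x3 uint8, red, green, blue), "vfov" (degrees; the focal length in pixels is half the picture's height over the tangent of half this angle, whatever the lens; pixels are square), "cx", "cy" (the principal point, pixels), "R" (3x3) and "t" (3): a world point X has camera coordinates R X + t; the wrist camera has in their place "T_tool_cam" (4x4, takes a point from camera to tool coordinates, whose origin is the TCP and whose axes are the flange's). Camera axes: x right, y down, z forward; pixel columns grow to the right and rows downward; lengths in m; the calibration is good to about 2 mm. A picture is of the moment at which its call begins: read the wrist's pose just before it. There is no depth.
- r.close_job(): hands the job in; it is judged then, once.
Trained networks look in a picture, given as the dict that the camera call returned (one of the last four; its "shot" number tells which), for a name from the list of things; names that differ only in an ending like _2 or _b are one class to them, and where a whole thing is asked for, a point or a joint stands for the part that bears it (a point fixed in the world has none). Each returns a list of dicts, best first, with "score" (0 to 1); they miss things now and then, are a little off and sometimes report something else, mostly with a low value. They report only what shows in the picture. A call takes as long as a camera call. They do not tell look-alikes from the thing itself.
- r.spot_in(picture, thing): "box" ([left, top, right, bottom] in pixels, round what is visible of it).
- r.cut_out(picture, thing): "pixels" (384x512 bool, what is visible of it) and "box" ([left, top, right, bottom] in pixels, round what is visible of it).
The state is a dict: "time_s": time; "qpos": joint angles; "joint_velocities": joint speeds; "tau": joint torques, N m; "tool_pos": TCP position; "eef_rot": TCP orientation; "force": force on the tool from outside, world axes, zero at the start; "wrist_torque": the same for the moment, N m; "opening": finger opening in m; "grip_force": force on a finger pad.
Only numpy, scipy, OpenCV 4.12 (cv2) and the standard library are available. Lean on these libraries where they do the work, as an engineer would, in place of code of your own. Each camera call takes 0.05 s, during which the arm holds its last target. There are 200 camera calls.

## Working session

There is one attempt and no reset: what is moved stays moved. The work goes in short steps, Python scripts to look and compute and a tool call to move; the robot and the scene stay as the last step left them, time stands still between calls to the robot, and variables do not carry over. Pictures are saved under pics/ and viewed, at most 10 in all, crops included, and the job is handed in when it is done.

Besides the shell and the picture viewer there is one more tool, called after "Request:" as name([rows], argument=value, ...), one row to a line, values as JSON. drive_tool: Moves the arm, as the interface text tells. Shifts and turns lie within -1 to 1; 1 stands for 100 mm of shift or pi/2 rad of turn. Its arguments: {"type":"object","properties":{"commands":{"type":"array"}},"required":["commands"]}

```bash
mkdir -p pics; ls
cat > h.py <<'E'
from bench import r
import numpy as np, cv2
def snap(n,f=None):
    p=r.snapshot(n)
    if f: cv2.imwrite('pics/'+f,p['frame'][:,:,::-1])
    return p
E
python3 - <<'E'
from h import *
s=r.state(); print(s)
ims=[]
for n in ['top','scene']:
    p=snap(n); ims.append(p['frame'])
    print(n,p['vfov'],p['cx'],p['cy'],np.round(p['R'],3).tolist(),np.round(p['t'],3))
    for t in ['console','plate_blue','plate_red','switch_a','start_top','stand','token','dice_cup']:
        print(t,[(round(d['score'],2),np.round(d['box']).tolist()) for d in r.spot_in(p,t)][:6])
    cv2.imwrite('pics/%s.png'%n,cv2.resize(p['frame'][:,:,::-1],(800,600),interpolation=cv2.INTER_CUBIC))
E
```

```text
pics
{'time_s': 0.0, 'qpos': array([ 1.17713857,  0.32181391, -0.07009461,  1.45169403,  0.02259141,
        1.37079101, -0.05688119]), 'joint_velocities': array([ 0.00225508,  0.00042192,  0.00257532, -0.00301048,  0.00028814,
        0.00167201,  0.00058361]), 'tau': array([ 1.19070075e-03, -4.93583930e+01, -3.81654901e-01, -3.14336264e+01,
        1.30380801e-02,  1.12880531e-02, -7.25648533e-06]), 'tool_pos': array([ 0.25751245, -0.59623753,  0.23821991]), 'eef_rot': array([-3.13967549e+00,  8.77310947e-05,  4.07815306e-01]), 'force': array([ 0.08904814,  0.1356902 , -0.34845911]), 'wrist_torque': array([-8.96146051e-05,  2.68941363e-03, -2.49959004e-02]), 'grip_force': 0.0, 'opening': 0.08506527526909156}
top 53.486123043888554 259.97718498766346 188.0752112315045 [[-0.017, -1.0, -0.007], [-0.983, 0.018, -0.185], [0.185, 0.004, -0.983]] [-0.057  0.513  1.097]
console [(0.69, [173.0, 129.0, 272.0, 226.0])]
plate_blue [(0.77, [114.0, 146.0, 159.0, 178.0]), (0.69, [137.0, 79.0, 188.0, 126.0])]
plate_red [(0.93, [351.0, 163.0, 421.0, 217.0]), (0.88, [196.0, 142.0, 249.0, 180.0]), (0
[... 645 characters left out ...]
 -0.19   1.508]
console [(0.92, [194.0, 182.0, 365.0, 301.0])]
plate_blue [(0.77, [260.0, 322.0, 327.0, 376.0]), (0.66, [336.0, 254.0, 414.0, 318.0])]
plate_red [(0.96, [116.0, 142.0, 194.0, 185.0]), (0.89, [389.0, 181.0, 454.0, 214.0]), (0.72, [238.0, 215.0, 306.0, 258.0]), (0.58, [298.0, 269.0, 309.0, 279.0])]
switch_a [(0.61, [297.0, 202.0, 313.0, 216.0]), (0.61, [313.0, 211.0, 327.0, 225.0]), (0.6, [324.0, 215.0, 335.0, 227.0]), (0.55, [296.0, 198.0, 302.0, 214.0])]
start_top [(0.6, [264.0, 188.0, 273.0, 196.0])]
stand [(0.68, [322.0, 252.0, 424.0, 338.0]), (0.61, [366.0, 230.0, 414.0, 271.0]), (0.19, [179.0, 170.0, 207.0, 214.0])]
token []
dice_cup [(0.83, [163.0, 199.0, 195.0, 240.0])]
```

View pics/top.png

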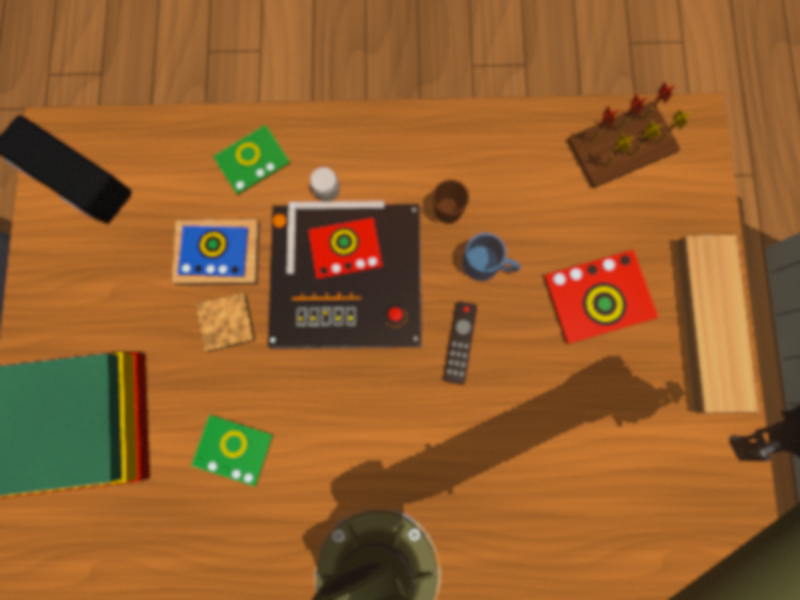

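View pics/scene.png

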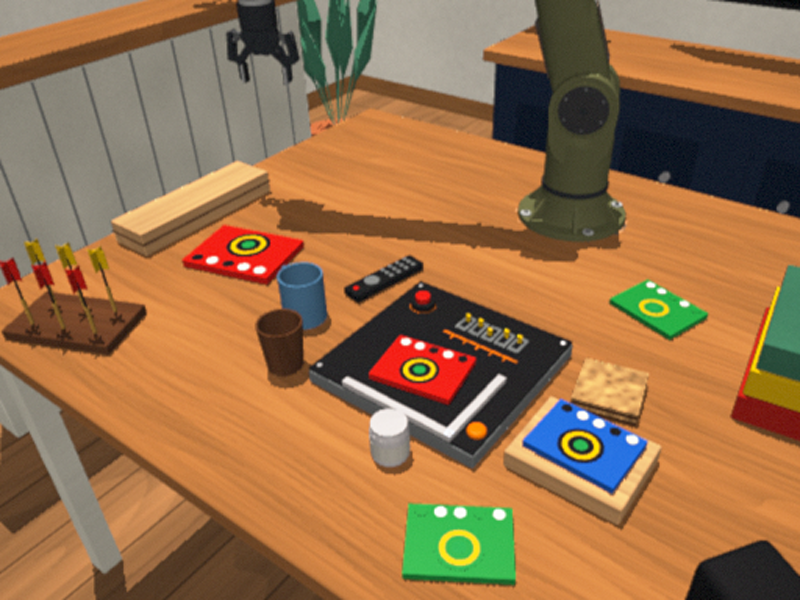

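The red plate (dots black, white, black, white, white) is on the console, with corners near (308,228), (376,217), (383,266) and (314,278) in the enlarged top view. The console corners are near (272,205), (420,205), (421,346) and (269,347). The blue plate is the spare.

```bash
cat >> h.py <<'E'
def ray(p,uv,z,Rt=None):
    """pixels -> world points on the plane z"""
    f=192/np.tan(np.radians(p['vfov'])/2); uv=np.atleast_2d(uv).astype(float)
    R,t=Rt if Rt else (p['R'],p['t'])
    d=np.c_[(uv[:,0]-p['cx'])/f,(uv[:,1]-p['cy'])/f,np.ones(len(uv))]@np.array(R)
    c=-np.array(R).T@np.array(t)
    return c+d*((z-c[2])/d[:,2])[:,None]
def rt():
    """wrist camera: world->cam from state"""
    from scipy.spatial.transform import Rotation as Ro
    s=r.state(); return Ro.from_euler('xyz',s['eef_rot']).as_matrix(),s['tool_pos']
def wsnap(f=None):
    Rw,tw=rt(); p=snap('wrist',f); T=np.array(p['T_tool_cam'])
    Rc=Rw@T[:3,:3]; c=Rw@T[:3,3]+tw
    return p,(Rc.T,-Rc.T@c)
def toc(P,o,yaw):
    c,s=np.cos(yaw),np.sin(yaw); d=(np.atleast_2d(P)-o)
    return np.c_[d[:,0]*c+d[:,1]*s,-d[:,0]*s+d[:,1]*c]
E
python3 - <<'E'
from h import *
p=snap('top')
k=0.64
C=ray(p,np.array([(272,205),(420,205),(421,346),(269,347)])*k,.03)[:,:2]
P=ray(p,np.array([(308,228),(376,217),(383,266),(314,278)])*k,.042)[:,:2]
print(C.round(3).tolist(),P.round(3).tolist()); o=C.mean(0)
d=(C[0]+C[1]-C[2]-C[3]);yaw=np.arctan2(d[1],d[0]);print(o,yaw)
print('plate in console',toc(P,o,yaw).round(3).tolist(),toc(P,o,yaw).mean(0))
Rw,tw=rt(); w=snap('wrist'); print(np.round(w['T_tool_cam'],3).tolist(),w['vfov'],Rw.round(3).tolist(),tw)
E
```

```text
[[0.703, 0.202], [0.697, -0.096], [0.413, -0.092], [0.416, 0.2]] [[0.649, 0.126], [0.669, -0.008], [0.569, -0.021], [0.548, 0.113]]
[0.55724467 0.05340488] -0.004595886905100285
plate in console [[0.092, 0.073], [0.113, -0.061], [0.013, -0.075], [-0.01, 0.06]] [ 0.05183691 -0.00058961]
[[-0.0, -0.952, -0.306, 0.077], [1.0, -0.0, -0.001, 0.001], [0.0, -0.306, 0.952, -0.135], [0.0, 0.0, 0.0, 1.0]] 64.70476188270959 [[0.918, 0.397, -0.0], [0.397, -0.918, -0.0], [-0.0, 0.0, -1.0]] [ 0.25775988 -0.59673436  0.23936635]
```

Request:
drive_tool([
  {"dp": [0.33,-0.33,-0.1],"dr": [0,0,0],"hand": -1},
  {"dp": [0.66,-0.66,-0.2],"dr": [0,0,0],"hand": -1},
  {"dp": [1,-1,-0.3],"dr": [0,0,0],"hand": -1},
])

```text
time_s: 1.3
tool_pos: [0.3102, -0.4639, 0.2694]
eef_rot: [-3.141, -0.0, 0.407]
force: [1.2, -0.5, 0.2]
opening: 0.0437
grip_force: 0.0
```

Request:
drive_tool([
  {"dp": [0.35,-0.35,0],"dr": [0,0,0],"hand": -1},
  {"dp": [0.7,-0.7,0],"dr": [0,0,0],"hand": -1},
  {"dp": [1,-1,0],"dr": [0,0,0],"hand": -1},
])

```text
time_s: 1.6
tool_pos: [0.363, -0.3311, 0.2697]
eef_rot: [3.141, -0.0, 0.409]
force: [0.5, 0.1, 1.2]
opening: 0.0005
grip_force: 0.0
```

Request:
drive_tool([
  {"dp": [0.35,-0.35,0],"dr": [0,0,0],"hand": -1},
  {"dp": [0.7,-0.7,0],"dr": [0,0,0],"hand": -1},
  {"dp": [1,-1,0],"dr": [0,0,0],"hand": -1},
])

```text
time_s: 1.9
tool_pos: [0.4149, -0.1996, 0.2697]
eef_rot: [3.141, -0.0, 0.409]
force: [0.9, -0.9, 1.3]
opening: -0.0
grip_force: 0.0
```

Request:
drive_tool([
  {"dp": [0.35,-0.35,0],"dr": [0,0,0],"hand": -1},
  {"dp": [0.7,-0.7,0],"dr": [0,0,0],"hand": -1},
  {"dp": [1,-1,0],"dr": [0,0,0],"hand": -1},
])

```text
time_s: 2.2
tool_pos: [0.4669, -0.0681, 0.2698]
eef_rot: [3.141, -0.001, 0.409]
force: [0.8, -0.6, -1.0]
opening: 0.0002
grip_force: 0.0
```

Request:
drive_tool([
  {"dp": [0.35,-0.35,0],"dr": [0,0,0.09],"hand": -1},
  {"dp": [0.7,-0.7,0],"dr": [0,0,0.18],"hand": -1},
  {"dp": [1,-1,0],"dr": [0,0,0.26],"hand": -1},
  {"dp": [1,-1,0],"dr": [0,0,0.26],"hand": -1},
  {"dp": [1,-1,0],"dr": [0,0,0.26],"hand": -1},
])

```text
time_s: 2.7
tool_pos: [0.5187, 0.0643, 0.2695]
eef_rot: [-3.14, -0.0, 0.005]
force: [0.2, -0.2, -0.5]
opening: 0.0001
grip_force: 0.0
```

Run:
```python
from h import *
s=r.state();print(s['time_s'],s['tool_pos'],s['eef_rot'],s['opening'],s['force'])
p,Rt=wsnap(); np.savez('w1.npz',R=Rt[0],t=Rt[1],cx=p['cx'],cy=p['cy'],vfov=p['vfov'],frame=p['frame'])
cv2.imwrite('pics/w1.png',cv2.resize(p['frame'][:,:,::-1],(800,600),interpolation=cv2.INTER_CUBIC))
```

```text
2.7 [0.51866619 0.06433415 0.26946856] [-3.13979628e+00 -4.20248438e-04  5.17174807e-03] 0.00011769985332935306 [ 0.18673919 -0.15981656 -0.45521557]
```

View pics/w1.png

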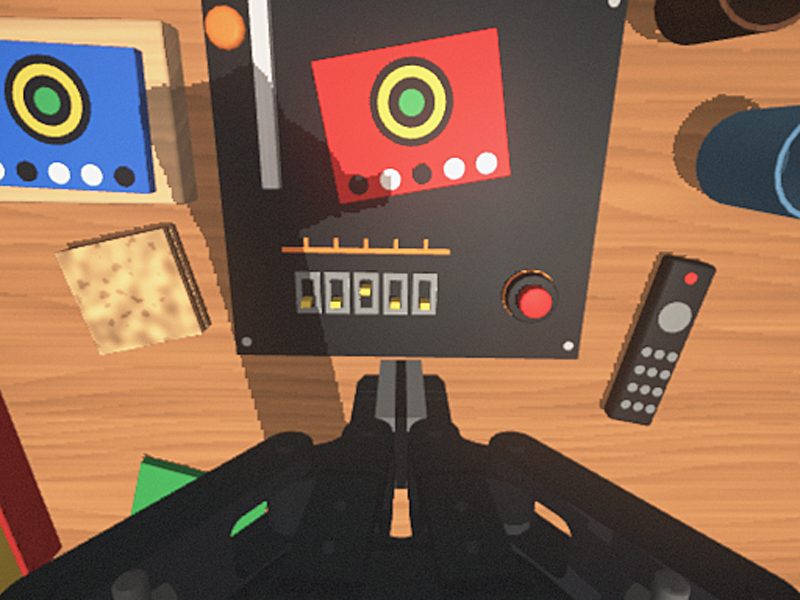

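The wrist view shows the switch housings at row ~293 (columns 308–424); only the middle tab is on. The button is at (531,296), and the plate corners are (311,62), (497,28), (511,172) and (342,205).

Run:
```python
from h import *
import scipy.optimize as so
w=np.load('w1.npz'); Rt=(w['R'],w['t']); k=.64
S=ray(w,k*np.array([(308,293),(338,293),(367,293),(396,294),(424,294),(238,353),(579,357)]),.030,Rt)[:,:2]
M=np.array([(-85,83),(-85,59),(-85,35),(-85,11),(-85,-13),(-145,150),(-145,-150)])/1e3
A,B=S-S.mean(0),M-M.mean(0)
yaw=np.arctan2((B[:,0]*A[:,1]-B[:,1]*A[:,0]).sum(),(A*B).sum())
c,s=np.cos(yaw),np.sin(yaw); o=S.mean(0)-np.array([[c,-s],[s,c]])@M.mean(0)
print(o,yaw,'resid mm',((toc(S,o,yaw)-M)*1e3).round(1).tolist())
b=ray(w,k*np.array([(531,296)]),.031,Rt)[:,:2]; print('button',toc(b,o,yaw), b)
F=ray(w,k*np.array([(281,188),(270,0)]),.040,Rt)[:,:2]; print('left fence inner',toc(F,o,yaw)) # expect y=.100
P=ray(w,k*np.array([(311,62),(497,28),(511,172),(342,205)]),.042,Rt)[:,:2]
print('plate',toc(P,o,yaw).round(4).tolist(),toc(P,o,yaw).mean(0)); 
for a,bb in ((0,1),(1,2),(2,3),(3,0)): print(np.linalg.norm(P[a]-P[bb]))
T=ray(w,k*np.array([(307,303),(336,303),(365,291),(395,302),(425,305)]),.045,Rt)[:,:2]; print('tabs',toc(T,o,yaw).round(4).tolist())
```

```text
[0.5599516  0.05611229] -0.001772294842935346 resid mm [[-1.2, 0.9], [-1.0, -0.0], [-0.8, -0.2], [-1.5, -0.3], [-1.3, 0.4], [3.7, -2.4], [2.1, 1.5]]
button [[-0.08709901 -0.10144414]] [[ 0.47267294 -0.04517732]]
left fence inner [[0.00042774 0.09790615]
 [0.12506043 0.09657604]]
plate [[0.0869, 0.0705], [0.1088, -0.0575], [0.0135, -0.0745], [-0.0117, 0.0519]] [ 0.04934591 -0.00241909]
0.12984626492150855
0.09680380925744145
0.12894772922868944
0.10035154633358571
tabs [[-0.0897, 0.0821], [-0.0896, 0.0588], [-0.0793, 0.0353], [-0.0884, 0.0114], [-0.0907, -0.0128]]
```

Request:
drive_tool([
  {"dp": [0.1,0,0.5],"dr": [0,0,0],"hand": -1},
  {"dp": [0.1,0,1],"dr": [0,0,0],"hand": -1},
])

```text
time_s: 2.95
tool_pos: [0.5306, 0.0582, 0.1706]
eef_rot: [3.14, -0.005, -0.003]
force: [0.1, -0.3, -1.0]
opening: 0.0001
grip_force: 0.0
```

Request:
drive_tool([
  {"dp": [0.05,0,0.5],"dr": [0,0,0],"hand": -1},
  {"dp": [0.05,0,0.9],"dr": [0,0,0],"hand": -1},
  {"dp": [0.05,0,0.9],"dr": [0,0,0],"hand": -1},
])

```text
time_s: 3.25
tool_pos: [0.5286, 0.0576, 0.0748]
eef_rot: [3.14, 0.012, -0.002]
force: [-0.4, -1.0, -0.2]
opening: -0.0002
grip_force: 0.0
```

Run:
```python
from h import *
s=r.state();print(r.tcp_to_tips,s['time_s'],s['tool_pos'],s['force'])
p,Rt=wsnap(); cv2.imwrite('pics/w2.png',p['frame'][:,:,::-1])
```

```text
0.008 3.25 [0.52855426 0.05759681 0.07482337] [-0.37448544 -0.99092868 -0.21293441]
```

View pics/w2.png

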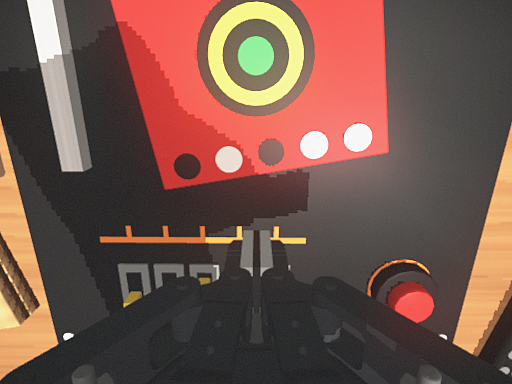

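Request:
drive_tool([
  {"dp": [0,-0.06,0.32],"dr": [0,0,0],"hand": -1},
  {"dp": [0,-0.06,0.32],"dr": [0,0,0],"hand": -1},
  {"dp": [0.1,-0.06,0.32],"dr": [0,0,0],"hand": -1},
  {"dp": [0.16,-0.06,0.32],"dr": [0,0,0],"hand": -1},
  {"dp": [0.22,-0.06,0.32],"dr": [0,0,0],"hand": -1},
  {"dp": [0.28,-0.06,0.32],"dr": [0,0,0],"hand": -1},
  {"dp": [0.34,-0.06,0.32],"dr": [0,0,0],"hand": -1},
  {"dp": [0.4,-0.06,0.32],"dr": [0,0,0],"hand": -1},
  {"dp": [0.44,-0.06,0.32],"dr": [0,0,0],"hand": -1},
  {"dp": [0.47,-0.06,0.32],"dr": [0,0,0],"hand": -1},
])

```text
time_s: 4.3
tool_pos: [0.5795, 0.0675, 0.0501]
eef_rot: [3.141, 0.003, -0.0]
force: [-8.8, 0.4, 13.3]
opening: -0.0003
grip_force: 6.4
```

Request:
drive_tool([
  {"dp": [0.02,0,0],"dr": [0,0,0],"hand": -1},
  {"dp": [0.04,0,0],"dr": [0,0,0],"hand": -1},
])

```text
time_s: 4.5
tool_pos: [0.5834, 0.0675, 0.0501]
eef_rot: [3.141, 0.003, -0.0]
force: [-8.5, 1.3, 12.8]
opening: -0.0001
grip_force: 6.4
```

Run:
```python
from h import *
p,Rt=wsnap(); q=snap('scene')
a=cv2.resize(p['frame'],(512,384)); b=cv2.resize(q['frame'][160:310,190:390],(512,384),interpolation=cv2.INTER_CUBIC)
cv2.imwrite('pics/w3.png',np.hstack([cv2.resize(a,(400,300)),cv2.resize(b,(400,300))])[:,:,::-1])
```

```text
(no output)
```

View pics/w3.png

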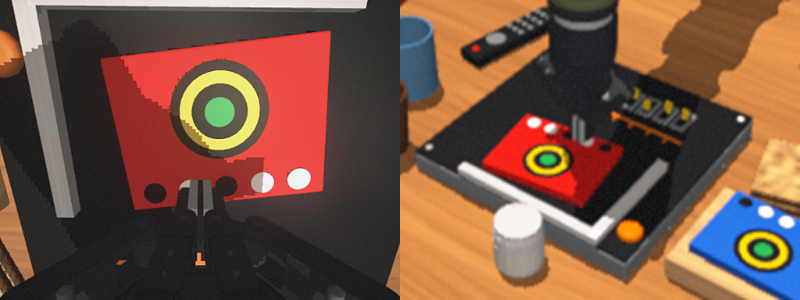

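The fingertips rode up onto the plate's front edge between dots 2 and 3, and the plate has barely moved. I'll lift, back off and descend again before pushing.

Request:
drive_tool([
  {"dp": [0,0,-0.25],"dr": [0,0,0],"hand": -1},
  {"dp": [-0.3,0,-0.25],"dr": [0,0,0],"hand": -1},
  {"dp": [-0.52,0,-0.25],"dr": [0,0,0],"hand": -1},
  {"dp": [-0.52,0,-0.1],"dr": [0,0,0],"hand": -1},
  {"dp": [-0.52,0,0],"dr": [0,0,0],"hand": -1},
  {"dp": [-0.52,0,0],"dr": [0,0,0],"hand": -1},
])

```text
time_s: 5.2
tool_pos: [0.5321, 0.0662, 0.0468]
eef_rot: [-3.141, 0.002, -0.001]
force: [0.2, 0.2, 0.7]
opening: 0.0003
grip_force: 0.0
```

Run:
```python
from h import *
s=r.state();print(s['tool_pos'],s['eef_rot'])
p,Rt=wsnap(); np.savez('w4.npz',R=Rt[0],t=Rt[1],cx=p['cx'],cy=p['cy'],vfov=p['vfov'],frame=p['frame'])
m=r.cut_out(p,'plate_red')
for d in m[:3]:
    print(d['score'],d['box'])
h=cv2.cvtColor(p['frame'],cv2.COLOR_RGB2HSV); red=(((h[...,0]<8)|(h[...,0]>172))&(h[...,1]>150)&(h[...,2]>50)).astype(np.uint8)
n,l,st,c=cv2.connectedComponentsWithStats(red); i=1+st[1:,4].argmax()
pts=cv2.findContours((l==i).astype(np.uint8),0,2)[0][0]
cv2.imwrite('pics/w4.png',p['frame'][:,:,::-1]); e=cv2.approxPolyDP(cv2.convexHull(pts),6,True)[:,0]; print(e.tolist(),(ray(p,e,.042,Rt)[:,:2]).round(4).tolist())
```

```text
[0.53213147 0.06615675 0.04675141] [-3.14137599e+00  2.34888227e-03 -9.96310350e-04]
0.95 [119.3, 0.0, 439.7, 177.8]
[[440, 0], [429, 149], [158, 178], [118, 0]] [[0.6435, -0.0094], [0.5827, -0.0155], [0.5687, 0.1122], [0.6437, 0.1208]]
```

Request:
drive_tool([
  {"dp": [0,0,0.02],"dr": [0,0,0],"hand": -1},
  {"dp": [0,0,0.02],"dr": [0,0,0],"hand": -1},
])

```text
time_s: 5.5
tool_pos: [0.5329, 0.0667, 0.0462]
eef_rot: [-3.141, -0.0, -0.001]
force: [-0.5, -0.3, 1.3]
opening: -0.0
grip_force: 0.0
```

Request:
drive_tool([
  {"dp": [0,0,0.04],"dr": [0,0,0],"hand": -1},
  {"dp": [0,0,0.04],"dr": [0,0,0],"hand": -1},
  {"dp": [0.1,0,0.04],"dr": [0,0,0],"hand": -1},
  {"dp": [0.2,0,0.04],"dr": [0,0,0],"hand": -1},
  {"dp": [0.27,0,0.04],"dr": [0,0,0],"hand": -1},
  {"dp": [0.33,0,0.04],"dr": [0,0,0],"hand": -1},
  {"dp": [0.38,0,0.04],"dr": [0,0,0],"hand": -1},
  {"dp": [0.42,0,0.04],"dr": [0,0,0],"hand": -1},
  {"dp": [0.44,0,0.04],"dr": [0,0,0],"hand": -1},
])

```text
time_s: 6.4
tool_pos: [0.5766, 0.0667, 0.0421]
eef_rot: [-3.141, 0.0, -0.0]
force: [-2.0, 1.4, 0.5]
opening: 0.0001
grip_force: 0.9
```

Pushing cleanly now; I'll continue in small steps until the force rises.

Request:
drive_tool([
  {"dp": [0.02,0,0],"dr": [0,0,0],"hand": -1},
  {"dp": [0.04,0,0],"dr": [0,0,0],"hand": -1},
  {"dp": [0.04,0,0],"dr": [0,0,0],"hand": -1},
])

```text
time_s: 6.7
tool_pos: [0.5798, 0.0672, 0.0421]
eef_rot: [-3.141, 0.001, 0.0]
force: [-4.0, 1.7, 1.6]
opening: 0.0002
grip_force: 1.9
```

Request:
drive_tool([
  {"dp": [0.02,0,0],"dr": [0,0,0],"hand": -1},
  {"dp": [0.04,0,0],"dr": [0,0,0],"hand": -1},
  {"dp": [0.04,0,0],"dr": [0,0,0],"hand": -1},
])

```text
time_s: 7.0
tool_pos: [0.5834, 0.0678, 0.042]
eef_rot: [-3.141, 0.002, 0.0]
force: [-4.9, 2.6, 1.3]
opening: -0.0001
grip_force: 2.4
```

Request:
drive_tool([
  {"dp": [0.02,0,0],"dr": [0,0,0],"hand": -1},
  {"dp": [0.02,0,0],"dr": [0,0,0],"hand": -1},
])

```text
time_s: 7.2
tool_pos: [0.5835, 0.0678, 0.0419]
eef_rot: [-3.141, 0.006, 0.0]
force: [-10.5, 2.3, 5.6]
opening: 0.0002
grip_force: 5.1
```

```bash
cat >> h.py <<'E'
def plate(p,Rt):
    h=cv2.cvtColor(p['frame'],cv2.COLOR_RGB2HSV); red=(((h[...,0]<8)|(h[...,0]>172))&(h[...,1]>150)&(h[...,2]>50)).astype(np.uint8)
    n,l,st,c=cv2.connectedComponentsWithStats(red); i=1+st[1:,4].argmax()
    pts=cv2.findContours((l==i).astype(np.uint8),0,2)[0][0]
    e=cv2.approxPolyDP(cv2.convexHull(pts),6,True)[:,0]
    return e,ray(p,e,.042,Rt)[:,:2]
E
python3 - <<'E'
from h import *
s=r.state();print(s['tool_pos'],s['eef_rot'],s['force'])
p,Rt=wsnap(); e,P=plate(p,Rt); print(e.tolist(),P.round(4).tolist())
cv2.imwrite('pics/w5.png',p['frame'][:,:,::-1])
E
```

```text
[0.58346357 0.06777578 0.04190321] [-3.14144231e+00  6.21941852e-03  4.71778476e-04] [-10.45053173   2.34259227   5.60432343]
[[138, 3], [466, 6], [423, 232], [160, 232]] [[0.6926, 0.1128], [0.6916, -0.0153], [0.5938, -0.0153], [0.5938, 0.114]]
```

View pics/w5.png

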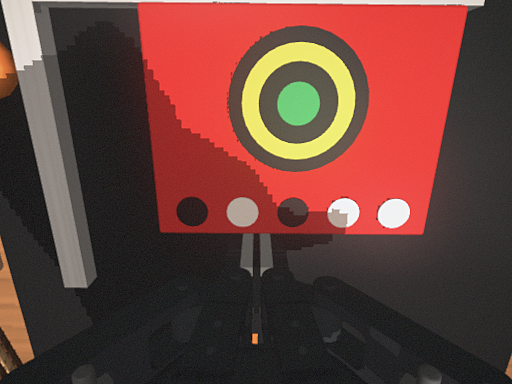

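Plate now square against the far fence: front edge at row 232, right edge at world y = -0.015. Next I push it left from the middle of its right edge.

Request:
drive_tool([
  {"dp": [-0.1,0,0],"dr": [0,0,0],"hand": -1},
  {"dp": [-0.1,0,-0.4],"dr": [0,0,0],"hand": -1},
  {"dp": [0.2,0.4,-0.4],"dr": [0,0,0],"hand": -1},
  {"dp": [0.4,0.8,-0.4],"dr": [0,0,0],"hand": -1},
  {"dp": [0.57,1,-0.4],"dr": [0,0,0],"hand": -1},
  {"dp": [0.57,1,-0.4],"dr": [0,0,0],"hand": -1},
])

```text
time_s: 7.85
tool_pos: [0.646, -0.0407, 0.0823]
eef_rot: [3.138, -0.004, -0.009]
force: [0.3, -1.3, 0.6]
opening: 0.0001
grip_force: 0.0
```

Request:
drive_tool([
  {"dp": [0,0.11,0],"dr": [0,0,0],"hand": -1},
  {"dp": [0,0.11,0.3],"dr": [0,0,0],"hand": -1},
  {"dp": [0,0.11,0.4],"dr": [0,0,0],"hand": -1},
  {"dp": [0,0.11,0.4],"dr": [0,0,0],"hand": -1},
  {"dp": [0,0.11,0.4],"dr": [0,0,0],"hand": -1},
])

```text
time_s: 8.35
tool_pos: [0.6434, -0.0437, 0.0428]
eef_rot: [-3.141, -0.0, 0.001]
force: [0.3, -0.2, 0.4]
opening: 0.0003
grip_force: 0.0
```

Request:
drive_tool([
  {"dp": [0,-0.1,0],"dr": [0,0,0],"hand": -1},
  {"dp": [0,-0.16,0],"dr": [0,0,0],"hand": -1},
  {"dp": [0,-0.22,0],"dr": [0,0,0],"hand": -1},
  {"dp": [0,-0.28,0],"dr": [0,0,0],"hand": -1},
  {"dp": [0,-0.34,0],"dr": [0,0,0],"hand": -1},
  {"dp": [0,-0.4,0],"dr": [0,0,0],"hand": -1},
  {"dp": [0,-0.46,0],"dr": [0,0,0],"hand": -1},
  {"dp": [0,-0.48,0],"dr": [0,0,0],"hand": -1},
  {"dp": [0,-0.48,0],"dr": [0,0,0],"hand": -1},
])

```text
time_s: 9.25
tool_pos: [0.6445, 0.0029, 0.0436]
eef_rot: [3.14, -0.002, -0.001]
force: [-1.1, -1.7, 6.6]
opening: -0.0002
grip_force: 3.3
```

Request:
drive_tool([
  {"dp": [0,-0.02,0],"dr": [0,0,0],"hand": -1},
  {"dp": [0,-0.04,0],"dr": [0,0,0],"hand": -1},
  {"dp": [0,-0.04,0],"dr": [0,0,0],"hand": -1},
])

```text
time_s: 9.55
tool_pos: [0.6445, 0.006, 0.0436]
eef_rot: [3.139, -0.002, -0.002]
force: [0.4, -4.2, 5.6]
opening: -0.0002
grip_force: 3.6
```

Request:
drive_tool([
  {"dp": [0,-0.02,0],"dr": [0,0,0],"hand": -1},
  {"dp": [0,-0.03,0],"dr": [0,0,0],"hand": -1},
  {"dp": [0,-0.03,0],"dr": [0,0,0],"hand": -1},
])

```text
time_s: 9.85
tool_pos: [0.6446, 0.0088, 0.0437]
eef_rot: [3.139, -0.002, -0.002]
force: [0.1, -4.8, 5.4]
opening: -0.0002
grip_force: 3.6
```

Run:
```python
from h import *
p,Rt=wsnap(); q=snap('scene')
b=cv2.resize(q['frame'][180:300,190:350],(400,300),interpolation=cv2.INTER_CUBIC)
e,P=plate(p,Rt); print(e.tolist(),P.round(4).tolist())
cv2.imwrite('pics/w6.png',np.hstack([cv2.resize(p['frame'],(400,300)),b])[:,:,::-1])
```

```text
[[0, 155], [242, 157], [241, 239], [212, 282], [81, 331], [12, 331], [0, 293]] [[0.6933, 0.125], [0.6921, 0.0141], [0.6502, 0.0153], [0.625, 0.031], [0.5934, 0.1056], [0.5936, 0.144], [0.6186, 0.1443]]
```

View pics/w6.png

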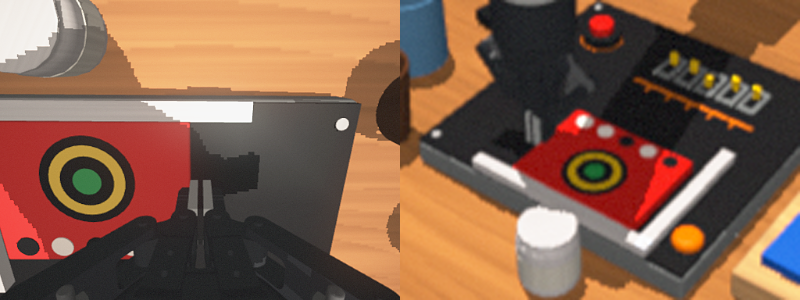

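Still sliding square along the far fence, right edge at about y = 0.0147 with roughly 10 mm left.

Request:
drive_tool([
  {"dp": [0,-0.03,0],"dr": [0,0,0],"hand": -1},
  {"dp": [0,-0.06,0],"dr": [0,0,0],"hand": -1},
  {"dp": [0,-0.08,0],"dr": [0,0,0],"hand": -1},
  {"dp": [0,-0.08,0],"dr": [0,0,0],"hand": -1},
])

```text
time_s: 10.35
tool_pos: [0.6446, 0.0173, 0.0436]
eef_rot: [3.139, -0.002, -0.001]
force: [-0.0, -2.6, 6.0]
opening: 0.0002
grip_force: 3.4
```

Request:
drive_tool([
  {"dp": [0,-0.02,0],"dr": [0,0,0],"hand": -1},
  {"dp": [0,-0.02,0],"dr": [0,0,0],"hand": -1},
])

```text
time_s: 10.55
tool_pos: [0.6446, 0.019, 0.0436]
eef_rot: [3.139, -0.002, -0.002]
force: [0.6, -3.7, 5.4]
opening: -0.0001
grip_force: 3.4
```

Request:
drive_tool([
  {"dp": [0,-0.02,0],"dr": [0,0,0],"hand": -1},
  {"dp": [0,-0.02,0],"dr": [0,0,0],"hand": -1},
])

```text
time_s: 10.75
tool_pos: [0.6446, 0.0202, 0.0436]
eef_rot: [3.138, -0.002, -0.002]
force: [-0.7, -5.0, 5.9]
opening: -0.0001
grip_force: 4.4
```

Request:
drive_tool([
  {"dp": [0,-0.02,0],"dr": [0,0,0],"hand": -1},
  {"dp": [0,-0.03,0],"dr": [0,0,0],"hand": -1},
  {"dp": [0,-0.03,0],"dr": [0,0,0],"hand": -1},
])

```text
time_s: 11.05
tool_pos: [0.6446, 0.0202, 0.0437]
eef_rot: [3.134, -0.002, -0.004]
force: [-0.8, -9.7, 7.5]
opening: 0.0001
grip_force: 6.0
```

Firm stop at the left fence. Now a confirming push on the front edge.

Request:
drive_tool([
  {"dp": [0,0.1,0],"dr": [0,0,0],"hand": -1},
  {"dp": [0,0.1,-0.4],"dr": [0,0,0],"hand": -1},
  {"dp": [-0.35,-0.2,-0.4],"dr": [0,0,0],"hand": -1},
  {"dp": [-0.75,-0.45,-0.4],"dr": [0,0,0],"hand": -1},
  {"dp": [-0.8,-0.65,-0.4],"dr": [0,0,0],"hand": -1},
  {"dp": [-0.8,-0.65,-0.3],"dr": [0,0,0],"hand": -1},
  {"dp": [-0.8,-0.65,0],"dr": [0,0,0],"hand": -1},
  {"dp": [-0.8,-0.65,0],"dr": [0,0,0],"hand": -1},
  {"dp": [-0.8,-0.65,0],"dr": [0,0,0],"hand": -1},
])

```text
time_s: 11.95
tool_pos: [0.5633, 0.09, 0.0417]
eef_rot: [-3.141, 0.002, -0.001]
force: [-0.5, 0.5, -0.7]
opening: -0.0002
grip_force: 0.0
```

Request:
drive_tool([
  {"dp": [0.1,0,0],"dr": [0,0,0],"hand": -1},
  {"dp": [0.15,0,0],"dr": [0,0,0],"hand": -1},
  {"dp": [0.18,0,0],"dr": [0,0,0],"hand": -1},
  {"dp": [0.2,0,0],"dr": [0,0,0],"hand": -1},
  {"dp": [0.2,0,0],"dr": [0,0,0],"hand": -1},
])

```text
time_s: 12.45
tool_pos: [0.5833, 0.0905, 0.0422]
eef_rot: [3.141, 0.001, -0.001]
force: [-1.8, -0.2, 1.1]
opening: -0.0001
grip_force: 0.5
```

Run:
```python
from h import *
s=r.state();print(s['tool_pos'],s['eef_rot'],s['force'])
p,Rt=wsnap(); e,P=plate(p,Rt); print(e.tolist(),P.round(4).tolist())
cv2.imwrite('pics/w7.png',p['frame'][:,:,::-1])
```

```text
[0.58333068 0.0904787  0.0422451 ] [ 3.14139324e+00  7.18165171e-04 -6.38879166e-04] [-1.82763381 -0.23891429  1.05644064]
[[91, 3], [418, 6], [384, 232], [124, 231]] [[0.6928, 0.1541], [0.6916, 0.0256], [0.5934, 0.0263], [0.5941, 0.1545]]
```

View pics/w7.png

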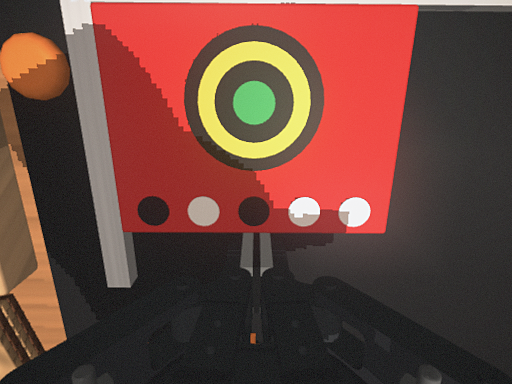

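Plate flush on both fences, front edge row 232 level and no gap at the left fence. I press once more, then back off towards switch 3 (y = 35), which must go off.

Request:
drive_tool([
  {"dp": [0.02,0,0],"dr": [0,0,0],"hand": -1},
  {"dp": [0.03,0,0],"dr": [0,0,0],"hand": -1},
  {"dp": [0.03,0,0],"dr": [0,0,0],"hand": -1},
])

```text
time_s: 12.8
tool_pos: [0.5836, 0.0907, 0.0419]
eef_rot: [3.14, 0.006, -0.0]
force: [-8.0, -0.0, 5.7]
opening: -0.0001
grip_force: 4.2
```

Request:
drive_tool([
  {"dp": [-0.15,0,0],"dr": [0,0,0],"hand": -1},
  {"dp": [-0.4,0,-0.3],"dr": [0,0,0],"hand": -1},
  {"dp": [-0.83,0,-0.3],"dr": [0,0,0],"hand": -1},
  {"dp": [-0.83,0,-0.25],"dr": [0,0,0],"hand": -1},
  {"dp": [-0.83,0,-0.25],"dr": [0,0,0],"hand": -1},
])

```text
time_s: 13.3
tool_pos: [0.503, 0.0901, 0.0671]
eef_rot: [3.14, -0.001, -0.0]
force: [0.2, -0.4, 0.2]
opening: 0.0003
grip_force: 0.0
```

Run:
```python
from h import *
s=r.state();print(s['tool_pos'],s['eef_rot'],s['force'])
p,Rt=wsnap(); e,P=plate(p,Rt); print(e.tolist(),P.round(4).tolist())
q=snap('top'); print([(round(d['score'],2),ray(q,[[(d['box'][0]+d['box'][2])/2,(d['box'][1]+d['box'][3])/2]],.04).round(3).tolist()) for d in r.spot_in(q,'switch_a')])
```

```text
[0.50299074 0.09008764 0.0670877 ] [ 3.14012276e+00 -7.36638307e-04 -1.23312231e-04] [ 0.19675106 -0.35165991  0.22593279]
[[391, 0], [377, 63], [128, 61], [120, 56], [114, 0]] [[0.6196, 0.0263], [0.5924, 0.0295], [0.5934, 0.1517], [0.5956, 0.1553], [0.6196, 0.1548]]
[(0.66, [[0.474, -0.048, 0.04]]), (0.59, [[0.473, 0.036, 0.04]])]
```

Request:
drive_tool([
  {"dp": [0,0,0.22],"dr": [0,0,0],"hand": -1},
  {"dp": [0,0,0.22],"dr": [0,0,0],"hand": -1},
  {"dp": [0,0,0.22],"dr": [0,0,0],"hand": -1},
  {"dp": [-0.06,0,0.22],"dr": [0,0,0],"hand": -1},
  {"dp": [-0.12,0,0.22],"dr": [0,0,0],"hand": -1},
  {"dp": [-0.17,0,0.22],"dr": [0,0,0],"hand": -1},
  {"dp": [-0.17,0,0.22],"dr": [0,0,0],"hand": -1},
])

```text
time_s: 14.15
tool_pos: [0.486, 0.0906, 0.0458]
eef_rot: [3.141, -0.001, -0.0]
force: [0.2, -0.7, 0.5]
opening: 0.0002
grip_force: 0.0
```

Request:
drive_tool([
  {"dp": [-0.02,0,0],"dr": [0,0,0],"hand": -1},
  {"dp": [-0.03,0,0],"dr": [0,0,0],"hand": -1},
  {"dp": [-0.03,0,0],"dr": [0,0,0],"hand": -1},
])

```text
time_s: 14.45
tool_pos: [0.4844, 0.0906, 0.0457]
eef_rot: [-3.141, -0.002, -0.001]
force: [3.0, 0.8, 1.4]
opening: 0.0
grip_force: 1.5
```

Request:
drive_tool([
  {"dp": [-0.02,0,0],"dr": [0,0,0],"hand": -1},
  {"dp": [-0.04,0,0],"dr": [0,0,0],"hand": -1},
  {"dp": [-0.04,0,0],"dr": [0,0,0],"hand": -1},
])

```text
time_s: 14.75
tool_pos: [0.484, 0.0905, 0.0461]
eef_rot: [-3.14, -0.01, -0.001]
force: [12.7, 0.9, -8.1]
opening: -0.0001
grip_force: 6.4
```

Request:
drive_tool([
  {"dp": [-0.02,0,0],"dr": [0,0,0],"hand": -1},
  {"dp": [-0.04,0,0],"dr": [0,0,0],"hand": -1},
  {"dp": [-0.04,0,0],"dr": [0,0,0],"hand": -1},
])

```text
time_s: 15.05
tool_pos: [0.4836, 0.0903, 0.0472]
eef_rot: [-3.139, -0.017, -0.002]
force: [19.4, 0.2, -11.6]
opening: -0.0001
grip_force: 9.8
```

Firm stop at the predicted place. Next, I go over to the front of switch 2 (y = 59).

Request:
drive_tool([
  {"dp": [0.15,0,0],"dr": [0,0,0],"hand": -1},
  {"dp": [0.15,0,-0.3],"dr": [0,0,0],"hand": -1},
  {"dp": [0.1,-0.1,-0.4],"dr": [0,0,0],"hand": -1},
  {"dp": [-0.28,-0.24,-0.4],"dr": [0,0,0],"hand": -1},
  {"dp": [-0.28,-0.24,-0.4],"dr": [0,0,0],"hand": -1},
  {"dp": [-0.28,-0.24,-0.4],"dr": [0,0,0],"hand": -1},
])

```text
time_s: 15.65
tool_pos: [0.4459, 0.1149, 0.0849]
eef_rot: [3.14, 0.001, 0.001]
force: [0.1, -0.8, 0.3]
opening: 0.0003
grip_force: 0.0
```

Run:
```python
from h import *
s=r.state();print(s['tool_pos'],s['eef_rot'],s['force'])
p,Rt=wsnap('w8.png')
```

```text
[0.44592714 0.11494579 0.08486705] [3.13972386e+00 8.29341664e-04 1.25204404e-03] [ 0.12264777 -0.78678802  0.26930822]
```

View pics/w8.png

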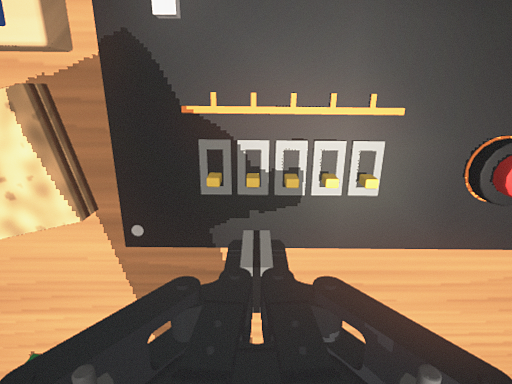

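All five tabs are off now and the fingers line up with switch 2 (column 253). Lower and push it on.

Request:
drive_tool([
  {"dp": [0,0,0.39],"dr": [0,0,0],"hand": -1},
  {"dp": [0,0,0.39],"dr": [0,0,0],"hand": -1},
  {"dp": [0,0,0.39],"dr": [0,0,0],"hand": -1},
  {"dp": [0.06,0,0.39],"dr": [0,0,0],"hand": -1},
  {"dp": [0.12,0,0.39],"dr": [0,0,0],"hand": -1},
  {"dp": [0.18,0,0.39],"dr": [0,0,0],"hand": -1},
  {"dp": [0.22,0,0.39],"dr": [0,0,0],"hand": -1},
  {"dp": [0.24,0,0.39],"dr": [0,0,0],"hand": -1},
  {"dp": [0.24,0,0.39],"dr": [0,0,0],"hand": -1},
])

```text
time_s: 16.6
tool_pos: [0.469, 0.1147, 0.0458]
eef_rot: [3.14, 0.006, -0.0]
force: [-8.6, 0.2, 6.0]
opening: 0.0002
grip_force: 4.2
```

Request:
drive_tool([
  {"dp": [0.02,0,0],"dr": [0,0,0],"hand": -1},
  {"dp": [0.02,0,0],"dr": [0,0,0],"hand": -1},
])

```text
time_s: 16.8
tool_pos: [0.4691, 0.1148, 0.0455]
eef_rot: [3.14, 0.01, 0.0]
force: [-12.9, 0.2, 8.3]
opening: 0.0
grip_force: 6.4
```

Request:
drive_tool([
  {"dp": [-0.26,0,0],"dr": [0,0,0],"hand": -1},
  {"dp": [-0.26,0,-0.05],"dr": [0,0,0],"hand": -1},
  {"dp": [-0.26,0.24,-0.05],"dr": [0,0,0],"hand": -1},
  {"dp": [-0.26,0.48,-0.05],"dr": [0,0,0],"hand": -1},
  {"dp": [-0.26,0.48,0],"dr": [0,0,0],"hand": -1},
  {"dp": [-0.26,0.48,0],"dr": [0,0,0],"hand": -1},
  {"dp": [-0.18,0.48,0],"dr": [0,0,0],"hand": -1},
  {"dp": [-0.12,0.48,0],"dr": [0,0,0],"hand": -1},
  {"dp": [-0.06,0.48,0],"dr": [0,0,0],"hand": -1},
  {"dp": [-0.02,0.48,0],"dr": [0,0,0],"hand": -1},
  {"dp": [0,0.48,0],"dr": [0,0,0],"hand": -1},
  {"dp": [0,0.48,0],"dr": [0,0,0],"hand": -1},
])

```text
time_s: 18.0
tool_pos: [0.4687, 0.0673, 0.0449]
eef_rot: [3.141, 0.012, 0.001]
force: [-12.6, 0.6, 8.7]
opening: 0.0003
grip_force: 6.4
```

Request:
drive_tool([
  {"dp": [-0.26,0,0],"dr": [0,0,0],"hand": -1},
  {"dp": [-0.26,0,-0.05],"dr": [0,0,0],"hand": -1},
  {"dp": [-0.26,0.24,-0.05],"dr": [0,0,0],"hand": -1},
  {"dp": [-0.26,0.24,0],"dr": [0,0,0],"hand": -1},
  {"dp": [-0.26,0.24,0],"dr": [0,0,0],"hand": -1},
  {"dp": [-0.18,0.24,0],"dr": [0,0,0],"hand": -1},
  {"dp": [-0.12,0.24,0],"dr": [0,0,0],"hand": -1},
  {"dp": [-0.06,0.24,0],"dr": [0,0,0],"hand": -1},
  {"dp": [-0.02,0.24,0],"dr": [0,0,0],"hand": -1},
  {"dp": [0,0.24,0],"dr": [0,0,0],"hand": -1},
  {"dp": [0,0.24,0],"dr": [0,0,0],"hand": -1},
])

```text
time_s: 19.1
tool_pos: [0.4685, 0.0432, 0.0449]
eef_rot: [3.141, 0.012, 0.0]
force: [-13.8, 0.3, 8.3]
opening: -0.0001
grip_force: 6.7
```

All three are against their stops. I'll also press switch 1 firmly off, to be sure.

Request:
drive_tool([
  {"dp": [-0.15,0,0],"dr": [0,0,0],"hand": -1},
  {"dp": [-0.15,0,-0.4],"dr": [0,0,0],"hand": -1},
  {"dp": [0,-0.4,-0.4],"dr": [0,0,0],"hand": -1},
  {"dp": [0.2,-0.8,-0.4],"dr": [0,0,0],"hand": -1},
  {"dp": [0.3,-0.96,-0.4],"dr": [0,0,0],"hand": -1},
  {"dp": [0.3,-0.96,-0.4],"dr": [0,0,0],"hand": -1},
  {"dp": [0.3,-0.96,-0.4],"dr": [0,0,0],"hand": -1},
  {"dp": [0.3,-0.96,0],"dr": [0,0,0],"hand": -1},
  {"dp": [0.3,-0.96,0],"dr": [0,0,0],"hand": -1},
])

```text
time_s: 20.0
tool_pos: [0.5, 0.1356, 0.0424]
eef_rot: [3.139, 0.008, -0.003]
force: [-1.0, -0.2, 0.1]
opening: -0.0
grip_force: 0.0
```

Request:
drive_tool([
  {"dp": [0,0,0],"dr": [0,0,0],"hand": -1},
  {"dp": [-0.08,0,0],"dr": [0,0,0],"hand": -1},
  {"dp": [-0.14,0,0],"dr": [0,0,0],"hand": -1},
  {"dp": [-0.18,0,0],"dr": [0,0,0],"hand": -1},
  {"dp": [-0.21,0,0],"dr": [0,0,0],"hand": -1},
  {"dp": [-0.22,0,0],"dr": [0,0,0],"hand": -1},
  {"dp": [-0.22,0,0],"dr": [0,0,0],"hand": -1},
])

```text
time_s: 20.7
tool_pos: [0.4846, 0.1385, 0.0475]
eef_rot: [-3.141, -0.007, -0.001]
force: [6.8, 0.5, -4.0]
opening: -0.0002
grip_force: 3.4
```

Request:
drive_tool([
  {"dp": [0.12,0,0],"dr": [0,0,0],"hand": -1},
  {"dp": [0.12,0,-0.4],"dr": [0,0,0],"hand": -1},
  {"dp": [0.05,0.3,-0.7],"dr": [0,0,0],"hand": -1},
  {"dp": [-0.06,0.7,-1],"dr": [0,0,0],"hand": -1},
  {"dp": [-0.06,1,-1],"dr": [0,0,0],"hand": -1},
  {"dp": [-0.06,1,-1],"dr": [0,0,0],"hand": -1},
  {"dp": [-0.06,1,-1],"dr": [0,0,0],"hand": -1},
])

```text
time_s: 21.4
tool_pos: [0.4755, 0.038, 0.1464]
eef_rot: [3.142, 0.0, -0.003]
force: [-0.0, 0.5, 0.2]
opening: 0.0002
grip_force: 0.0
```

Run:
```python
from h import *
s=r.state();print(s['tool_pos'],s['eef_rot'],s['force'])
p,Rt=wsnap('w9.png')
for d in r.spot_in(p,'start_top')[:3]:
    b=d['box'];c=[[(b[0]+b[2])/2,(b[1]+b[3])/2]]; print(d['score'],b,ray(p,c,.04,Rt))
e,P=plate(p,Rt); print(e.tolist(),P.round(4).tolist())
```

```text
[0.47549403 0.03800224 0.1464341 ] [ 3.14152933e+00  1.89568178e-04 -2.61026070e-03] [-0.03135266  0.5417853   0.20165672]
0.64 [338.9, 170.5, 370.9, 207.2] [[ 0.47280719 -0.04598646  0.04      ]]
0.25 [152.6, 163.7, 180.6, 204.2] [[0.47756653 0.11166928 0.04      ]]
[[271, 28], [97, 31], [86, 0], [271, 0]] [[0.594, 0.026], [0.5925, 0.15], [0.6119, 0.1544], [0.6115, 0.0262]]
```

View pics/w9.png

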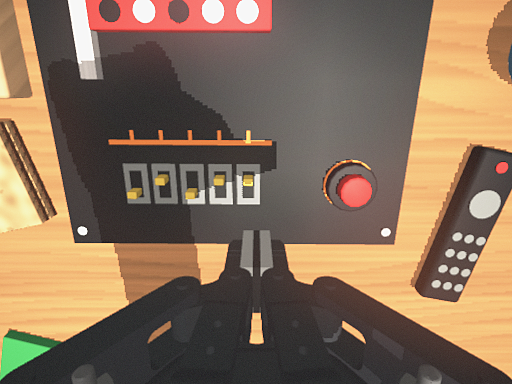

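Switches read off, on, off, on, on (columns 134–248), matching black, white, black, white, white. Button next.

Request:
drive_tool([
  {"dp": [0,0.4,0],"dr": [0,0,0],"hand": -1},
  {"dp": [0,0.83,0.3],"dr": [0,0,0],"hand": -1},
  {"dp": [0,0.83,0.6],"dr": [0,0,0],"hand": -1},
  {"dp": [0,0.83,0.6],"dr": [0,0,0],"hand": -1},
  {"dp": [0,0.83,0.65],"dr": [0,0,0],"hand": -1},
  {"dp": [0,0.83,0.7],"dr": [0,0,0],"hand": -1},
  {"dp": [0,0.83,0.75],"dr": [0,0,0],"hand": -1},
  {"dp": [0,0.83,0.8],"dr": [0,0,0],"hand": -1},
  {"dp": [0,0.83,0.82],"dr": [0,0,0],"hand": -1},
  {"dp": [0,0.83,0.82],"dr": [0,0,0],"hand": -1},
])

```text
time_s: 22.5
tool_pos: [0.4753, -0.0443, 0.0641]
eef_rot: [3.142, 0.0, -0.0]
force: [-0.4, 0.4, 0.6]
opening: 0.0002
grip_force: 0.0
```

Request:
drive_tool([
  {"dp": [0,0,0.03],"dr": [0,0,0],"hand": -1},
  {"dp": [0,0,0.06],"dr": [0,0,0],"hand": -1},
  {"dp": [0,0,0.08],"dr": [0,0,0],"hand": -1},
  {"dp": [0,0,0.08],"dr": [0,0,0],"hand": -1},
])

```text
time_s: 22.9
tool_pos: [0.4758, -0.0445, 0.0564]
eef_rot: [3.141, -0.001, -0.001]
force: [0.2, -0.4, 4.1]
opening: 0.0001
grip_force: 1.7
```

Request:
drive_tool([
  {"dp": [0,0,0.03],"dr": [0,0,0],"hand": -1},
  {"dp": [0,0,0.04],"dr": [0,0,0],"hand": -1},
  {"dp": [0,0,0.04],"dr": [0,0,0],"hand": -1},
])

```text
time_s: 23.2
tool_pos: [0.4759, -0.0445, 0.0539]
eef_rot: [3.14, -0.0, -0.001]
force: [-5.5, -0.2, 17.2]
opening: -0.0
grip_force: 8.4
```

Bottomed out (17 N against the 5 N spring). One millimetre more, then lift clear.

Request:
drive_tool([
  {"dp": [0,0,0.01],"dr": [0,0,0],"hand": -1},
  {"dp": [0,0,0.01],"dr": [0,0,0],"hand": -1},
  {"dp": [0,0,-0.2],"dr": [0,0,0],"hand": -1},
  {"dp": [0,0,-0.5],"dr": [0,0,0],"hand": -1},
  {"dp": [0,0,-1],"dr": [0,0,0],"hand": -1},
  {"dp": [0,0,-1],"dr": [0,0,0],"hand": -1},
  {"dp": [0,0,-1],"dr": [0,0,0],"hand": -1},
])

```text
time_s: 23.9
tool_pos: [0.476, -0.0447, 0.153]
eef_rot: [3.14, -0.002, -0.001]
force: [0.4, 0.1, -0.8]
opening: 0.0001
grip_force: 0.0
```

Run:
```python
from h import *
s=r.state();print(s['time_s'],s['tool_pos'],s['force'])
p,Rt=wsnap('w10.png'); e,P=plate(p,Rt); print(P.round(4).tolist())
h=cv2.cvtColor(p['frame'],cv2.COLOR_RGB2HSV); y=((h[...,0]>20)&(h[...,0]<32)&(h[...,1]>150)&(h[...,2]>70)).astype(np.uint8)
n,l,st,c=cv2.connectedComponentsWithStats(y); print([(ray(p,c[i][None],.045,Rt)[0,:2].round(3).tolist(),int(st[i,4])) for i in range(1,n) if st[i,4]>15])
print(r.close_job())
```

```text
23.9 [ 0.47599941 -0.04469806  0.15304265] [ 0.3935938   0.05084465 -0.83604614]
[[0.6134, 0.0232], [0.5915, 0.0246], [0.5929, 0.1419], [0.6142, 0.1364]]
[([0.513, 0.122], 28), ([0.484, 0.11], 82), ([0.483, 0.066], 117), ([0.482, 0.042], 109), ([0.473, 0.133], 78), ([0.471, 0.089], 121)]
the job is handed in; nothing more can be done
None
```

The job is handed in at 23.9 s, though I was not shown a verdict: the red plate is flush against both fences, the switches read off, on, off, on, on from the left, and the start button was pressed to its stop and released.

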